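# Run a tray of cut-glass stoppers into the loading lane

## Task

Push the cream tray of glass stoppers, fingers against its outside, in line with the lane on the grey board and then down between the two blue guide rails until its front end is right up at the black rubber stop. The rails have only just been glued down, so neither the tray nor the robot may touch either of them; keep the tray flat on the board without lifting it or ramming the stop, leave it standing square in the lane, and leave all the glassware and tools around it alone.

Things in the scene. Friction and masses are not known exactly. Their poses are not given: they have to be found in the camera images.
- tray: Loose cream plastic tray, 120 (x) x 90 (y) x 80 mm high, flat upright sides, 0.35 to 0.7 kg, slides on the grey laminate. Glass stoppers in it stick up to 116 mm above its underside. Origin: centre of underside, z up. Starts on the bare board before the lane's mouth, within 42 mm of the lane's centre line and 0.22 rad of its direction; its x axis points roughly down the lane.
- lane: Fixed light grey laminate board 490 x 270 mm, 8 mm thick, on the table, carrying the lane. Origin: on the table under the middle of the lane's mouth. x: push direction down the lane's centre line (roughly world -y, within 0.17 rad); y: lane's left (roughly world +x). Board spans x -220 to 270, y -135 to 135 mm; rails x 0 to 240 mm. A thin white line marks the centre before the mouth.
- stop (a point): Middle of the face of the fixed black rubber stop block across the lane's end (60 mm wide, 30 mm high above the board), 15 mm above the board, at lane x = 240 mm, y = 0. The tray touches it when the tray's origin is at lane x = 180 mm.
- rail_left: Fixed blue guide rail 240 x 12 mm, 25 mm high above the board (top 33 mm above the table), on the lane's left side: inner face at lane y = +54 mm, so the lane is 108 mm wide. Origin: middle of its underside. Must not be touched.
- rail_right: The same blue rail on the lane's right: inner face at lane y = -54 mm. Must not be touched.
- decanter_a: Bystander: loose clear glass decanter, 86 mm diameter, 212 mm high, beyond the board; origin under its centre.
- decanter_b: Bystander: a second decanter, the same.
- stopper_a: Bystander: loose glass stopper standing upright on the board outside the right rail, 34 mm diameter, 54 mm high; origin under its centre.
- stopper_b: Bystander: the same, outside the left rail.
- tumbler: Bystander: loose green glass tumbler, 72 mm diameter, 85 mm high; origin under its centre.
- wheel: Bystander: loose black grinding wheel lying flat, 120 mm diameter, 26 mm high with its hub; origin under its centre.
- chock: Bystander: loose light wooden block 100 x 50 x 45 mm; origin under its centre.
Not all that is in view belongs to the job. What is shaped like the tray but green or orange is not meant.

How it is judged:
By the outcome, as a careful person would: the job done as asked, in the order asked, and still so for the second after the job is handed in, with the robot touching nothing.
It also fails if it takes over 72 s, if anything falls off the work surface, if the arm or the gripper's body presses on something with over 40 N, if the wrist force passes 120 N, or if a joint passes its speed limit or range.

## Robot

A 6-joint arm with a two-finger parallel gripper is mounted at the origin on the work surface. World frame = base frame: x ahead of the robot, y to its left, z up, the work surface at z = 0. Lengths are in mm, angles in rad, forces in N, time in s.
With the tool pointing down it reaches from about 275 to 750 mm from the base axis. Payload 10.2 kg.
Tool frame: the origin (TCP) lies on the centre line of the jaws, within the pads' length; the fingertips stand 19 mm ahead of it and the grasp point (between the pads) is the TCP; z points along the fingers, y is the line along which they close (so a half turn about z gives the same grasp; the last joint's range is limited). The gripper opens to 85 mm and grips with 20 to 120 N. Pads are 22 mm wide; open, the fingers measure 114 mm over their backs; the gripper's body (76 mm by 85 mm) begins 54 mm behind the grasp point. The pads swing forward as they close: fully open they stand 13 mm farther back than shut.
Start: joints at [-1.423, 0.313, 1.498, -0, 1.331, -0.223], TCP at [190.227, -489.331, 250.294] pointing down, gripper open.
Joint ranges: [-2.94, 2.94], [-0.97, 2.17], [0.19, 2.56], [-1.23, 4.37], [0.02, 3.11], [-2.88, 2.88]. Speed limits (rad/s): [2.39, 2.39, 3.01, 3.14, 3.14, 3.14].

## Interface

Orientations are given as a unit quaternion [w, x, y, z].
In Python, from rig import sense, capture, finish_job, regions_of, mark_of gives the robot as it stands.
- The arm moves only by the tool jog_arm, never from a script. Its argument "series" is text: rows parted by semicolons, each of 7 numbers parted by spaces: the shift along the tool's x, y, z in units of 0.4 m (1.0 is 0.4 m), then the turn, a rotation vector about the tool's x, y, z in units of pi/2 rad (1.0 is pi/2 rad), then the opening, from -1 (shut) to 1 (fully open). A call has 1 to 20 rows; each row is the pose to reach, as a shift and turn from the pose commanded when the call began, along the tool's axes at that moment; what a row does not reach only later rows make up. A row lasts 1/8 s, in which the tool goes at most 62.5 mm and 10.7 degrees, less where a joint would pass 70% of its speed; a pose out of reach is approached as far as the arm can. A call with a number of a shift or a turn outside -1 to 1 is refused whole. A call with a gripper value outside its range is refused whole. The fingers move at their own pace and stop on an object; "grip_force" is the grip in N (left out, the last holds). Time passes only in rows, so rows that repeat a pose let the fingers close. It gives the time, the measured TCP pose, the force, the opening and the grip force at its end, in the units of the state.
- sense(): the state, without advancing time (a new reading comes with each control period).
- capture(name): name is "scene" or "top"; returns a dict with "img" (384x512x3 uint8, red, green, blue), "intrinsics" (3x3 intrinsics, pixels), "R" (3x3) and "t" (3): a world point X has camera coordinates R X + t. Camera axes: x right, y down, z forward; pixel columns grow to the right and rows downward; lengths in mm; the calibration is good to about 2 mm. A picture is of the moment at which its call begins. There is no depth.
- finish_job(): hands the job in; it is judged then, once.
Trained networks look in a picture, given as the dict that the camera call returned (one of the last four; its "shot" number tells which), for a name from the list of things; names that differ only in an ending like _2 or _b are one class to them, and where a whole thing is asked for, a point or a joint stands for the part that bears it (a point fixed in the world has none). Each returns a list of dicts, best first, with "confidence" (0 to 1); they miss things now and then, are a little off and sometimes report something else, mostly with a low value. They report only what shows in the picture. A call takes as long as a camera call. They do not tell look-alikes from the thing itself.
- regions_of(label, picture): "region" (384x512 bool, what is visible of it) and "point" ([row, column] in pixels, amid what is visible of it).
- mark_of(label, picture): "point" ([row, column] in pixels: a listed point, or the origin of a listed thing).
The state is a dict: "time_s": time; "joints": joint angles; "dq": joint speeds; "tau": joint torques, N m; "eef_pos": TCP position; "ee_rot": TCP orientation; "force": force on the tool from outside, world axes, zero at the start; "wrist_torque": the same for the moment, N m; "grip_width": opening from 0.0 (shut) to 1.0 (fully open); "grip_force": force on a finger pad.
Only numpy, scipy, OpenCV 4.12 (cv2) and the standard library are available. Lean on these libraries where they do the work, as an engineer would, in place of code of your own. Each camera call takes 0.05 s, during which the arm holds its last target. There are 200 camera calls.

## Working session

There is one attempt and no reset: what is moved stays moved. The work goes in short steps, Python scripts to look and compute and a tool call to move; the robot and the scene stay as the last step left them, time stands still between calls to the robot, and variables do not carry over. Pictures are saved under pics/ and viewed, at most 12 in all, crops included, and the job is handed in when it is done.

Besides the shell and the picture viewer there is one more tool, called after "Emit:" as name(argument=value, ...) on one line, values as JSON. jog_arm: Moves the arm, as the interface text tells. Shifts and turns lie within -1 to 1; 1 stands for 0.4 m of shift or pi/2 rad of turn. Its arguments: {"type":"object","properties":{"series":{"type":"string"},"grip_force":{"type":"number"}},"required":["series"]}

```bash
mkdir -p pics; ls
python3 - <<'E'
from rig import *
import cv2, numpy as np
s=sense();print({k:np.round(v,3).tolist() for k,v in s.items()})
ims=[]
for n in("scene","top"):
    p=capture(n);print(n,p["intrinsics"],p["R"],p["t"])
    ims.append(p["img"])
    for l in("tray","stop","lane","rail_left","stopper_a","decanter_a","tumbler","wheel","chock"):
        print(l,[(np.round(d["point"]).tolist(),round(d["confidence"],2)) for d in mark_of(l,p)])
    cv2.imwrite(f"pics/{n}0.png",cv2.resize(p["img"][:,:,::-1],(800,600),interpolation=cv2.INTER_CUBIC))
E
```

```text
pics
{'time_s': 0.0, 'joints': [-1.423, 0.313, 1.498, -0.0, 1.331, -0.223], 'dq': [-0.0, 0.0, 0.001, -0.001, -0.001, 0.001], 'tau': [-0.001, -41.227, -25.974, -0.0, 0.004, -0.0], 'eef_pos': [190.178, -489.079, 249.734], 'ee_rot': [-0.001, 0.983, 0.184, 0.0], 'force': [0.497, 0.36, -0.162], 'wrist_torque': [-0.018, 0.037, -0.044], 'grip_force': 0.0, 'grip_width': 1.0}
scene [[479.01551767   0.         268.8848742 ]
 [  0.         479.01551767 191.11399273]
 [  0.           0.           1.        ]] [[ 0.78568127  0.61829775  0.0203181 ]
 [ 0.45474014 -0.55495502 -0.69658907]
 [-0.41942383  0.55653645 -0.71718257]] [-424.35213732 -219.18553835 1642.86224175]
tray [([226.0, 354.0], 0.87), ([184.0, 392.0], 0.84), ([166.0, 293.0], 0.72), ([131.0, 257.0], 0.61), ([313.0, 212.0], 0.5)]
stop [([231.0, 212.0], 0.85)]
lane [([190.0, 274.0], 0.94)]
rail_left [([226.0, 259.0], 0.68)]
stopper_a [([221.0, 287.0], 0.67), ([194.0, 222.0], 0.63), ([143.0, 368.0], 0.46)]
decanter_a [([315.0, 211.0], 0.9), ([231.0, 213.0], 0.71), ([261.0, 325.0], 0.57), ([201.0, 231.0], 0.46)]
tumbler [([140.0, 367.0],
[... 162 characters left out ...]

 [  0.         382.40686377 192.65462303]
 [  0.           0.           1.        ]] [[-0.02859626 -0.99957322 -0.00596934]
 [-0.98706576  0.02917983 -0.15763797]
 [ 0.15774488  0.00138427 -0.98747893]] [-16.89363774 528.18262919 939.94507333]
tray [([235.0, 93.0], 0.96), ([286.0, 160.0], 0.89), ([202.0, 180.0], 0.73), ([106.0, 207.0], 0.69), ([106.0, 133.0], 0.64)]
stop [([204.0, 321.0], 0.92)]
lane [([194.0, 230.0], 0.81)]
rail_left [([176.0, 274.0], 0.76), ([206.0, 406.0], 0.59)]
stopper_a [([159.0, 255.0], 0.7), ([238.0, 273.0], 0.56)]
decanter_a [([144.0, 382.0], 0.85), ([100.0, 270.0], 0.79)]
tumbler [([161.0, 87.0], 0.75)]
wheel [([205.0, 403.0], 0.63)]
chock [([256.0, 390.0], 0.94)]
```

View pics/scene0.png

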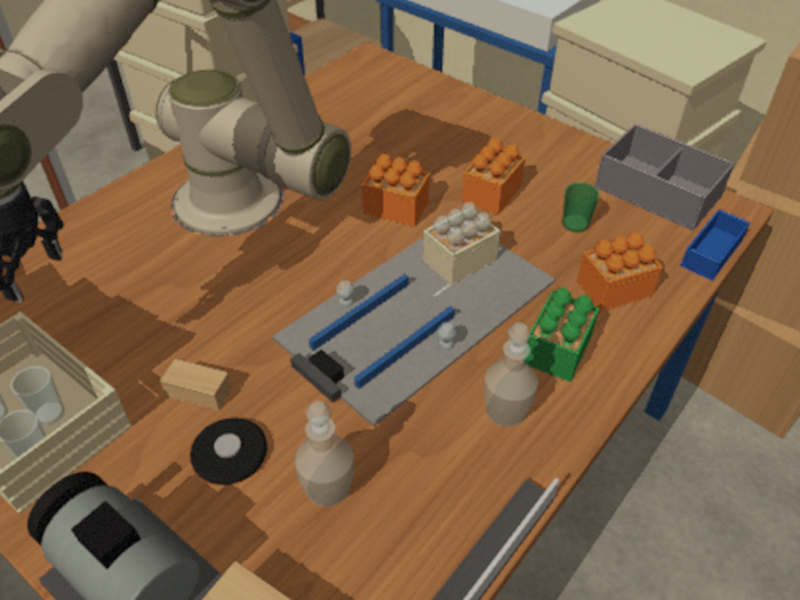

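View pics/top0.png

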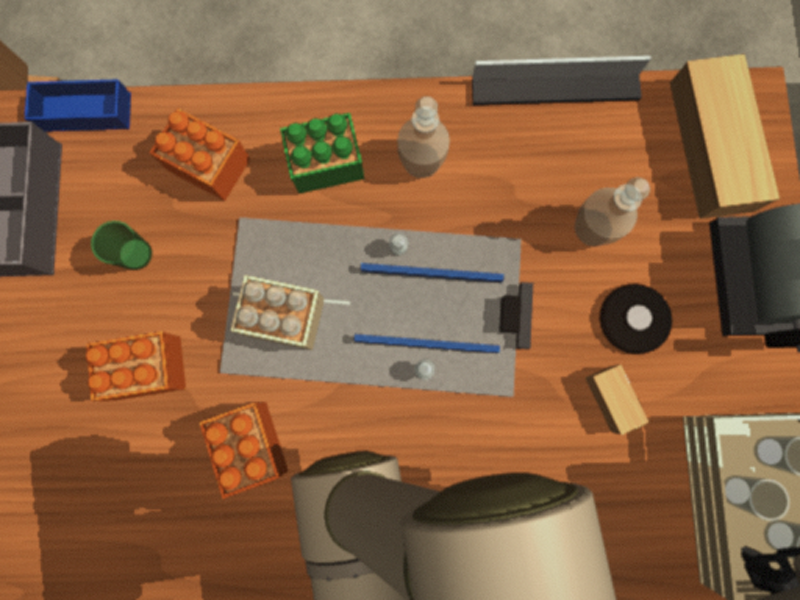

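The cream tray with clear stoppers is at scene px (460,240) and top px (275,312) in the 800x600 views. The look-alikes are orange at top (135,365), (240,450) and (200,152), and green at (320,152). None of those is cream, so I choose top (275,312). Next I'll fit the poses of the lane and tray by matching edges in both views.

```bash
cat > h.py <<'E'
import numpy as np, cv2
from rig import *
from scipy.optimize import minimize
def proj(p,X):
    c=np.asarray(X,float)@p["R"].T+p["t"]; u=c@p["intrinsics"].T; return u[:,:2]/u[:,2:]
def ray(p,uv,z):
    d=p["R"].T@np.linalg.inv(p["intrinsics"])@np.array([uv[0],uv[1],1.]); C=-p["R"].T@p["t"]
    return C+d*(z-C[2])/d[2]
def T(q,P):
    c,s=np.cos(q[2]),np.sin(q[2]); P=np.atleast_2d(np.asarray(P,float)); o=P.copy()
    o[:,0]=q[0]+c*P[:,0]-s*P[:,1]; o[:,1]=q[1]+s*P[:,0]+c*P[:,1]; return o
def inv(q,P):
    c,s=np.cos(q[2]),np.sin(q[2]); d=np.asarray(P)[:2]-q[:2]; return np.array([c*d[0]+s*d[1],-s*d[0]+c*d[1]])
def box(x0,x1,y0,y1,z0,z1): return np.array([[x,y,z] for x in(x0,x1) for y in(y0,y1) for z in(z0,z1)])
S=4
def rend(p,q,boxes):
    m=np.zeros((384*S,512*S),np.uint8)
    for b in boxes:
        h=cv2.convexHull(np.float32(proj(p,T(q,b))*S+S/2)); cv2.fillConvexPoly(m,np.int32(np.round(h*16)),255,shift=4)
    return cv2.resize(m,(512,384),interpolation=cv2.INTER_AREA)/255.
def fit(ps,masks,boxes,q0):
    f=lambda q:sum(np.abs(rend(p,q*[1,1,.01],boxes)-m).sum()/m.sum() for p,m in zip(ps,masks))
    q=np.array(q0)/[1,1,.01]
    for st in(15,4): 
        r=minimize(f,q,method="Nelder-Mead",options=dict(initial_simplex=np.vstack([q]+[q+st*e for e in np.eye(3)]),xatol=.05,fatol=1e-4)); q=r.x
    return q*[1,1,.01],r.fun
RAILS=[box(0,240,54,66,8,33),box(0,240,-66,-54,8,33)]
TRAY=[box(-60,60,-45,45,8,88)]
def railmask(p,near):
    hsv=cv2.cvtColor(p["img"],cv2.COLOR_RGB2HSV)
    m=cv2.inRange(hsv,(100,110,40),(125,255,255)); n,l,s,c=cv2.connectedComponentsWithStats(m)
    r=np.zeros(m.shape)
    for i in range(1,n):
        if s[i,4]>60 and min(np.hypot(*(c[i]-k)) for k in near)<40: r[l==i]=1
    return r
def traymask(p,uv):
    best=[d for d in regions_of("tray",p) if np.hypot(d["point"][1]-uv[0],d["point"][0]-uv[1])<20]
    return best[0]["region"].astype(float) if best else None
E
python3 - <<'E'
from h import *
P=[capture("scene"),capture("top")]
rm=[railmask(P[0],[(230,200),(259,222)]),railmask(P[1],[(276,175),(273,220)])]
print([m.sum() for m in rm])
uv=ray(P[1],(225,197),33)
for l,(ps,ms) in dict(both=(P,rm),scene=(P[:1],rm[:1]),top=(P[1:],rm[1:])).items():
    q,f=fit(ps,ms,RAILS,[uv[0],uv[1],-1.57]); print("lane",l,np.round(q,3),f)
    if l=="both": lane=q
tm=[traymask(P[0],(295,156)),traymask(P[1],(177,200))]
print([None if m is None else m.sum() for m in tm])
g=ray(P[1],(177,199),88)
# tray with stopper hump
TS=TRAY+[box(-48,48,-34,34,88,118)]
for l,i in dict(both=[0,1],scene=[0],top=[1]).items():
    for n,B in(("box",TRAY),("hump",TS)):
        q,f=fit([P[k] for k in i],[tm[k] for k in i],B,[g[0],g[1],-1.5]); print("tray",l,n,np.round(q,3),round(f,3),"in lane",inv(lane,q).round(1),round(q[2]-lane[2],3))
        if l=="both" and n=="hump": tr=q
print([inv(lane,ray(P[1],(c,r),8)).round() for r,c in [(159,255),(238,273)]], "stop", inv(lane,ray(P[1],(321,204),23)))
np.save("lane.npy",lane)
o=[]
for p,w in zip(P,((190,120,320,260),(130,130,350,260))):
    im=p["img"][:,:,::-1].copy(); im=cv2.resize(im,None,fx=4,fy=4,interpolation=cv2.INTER_CUBIC)
    for q,Bs,c in((lane,RAILS+[box(-220,270,-135,135,0,8)],(0,255,255)),(tr,TRAY,(0,0,255))):
        for B in Bs:
            u=np.int32(proj(p,T(q,B))*4+1.5)
            for a in range(8):
                for b in range(a):
                    if bin(a^b).count("1")==1: cv2.line(im,u[a].tolist(),u[b].tolist(),c,1)
    o.append(cv2.resize(im[w[1]*4:w[3]*4,w[0]*4:w[2]*4],(600,300 if len(o)>5 else 300)) if 0 else im[w[1]*4:w[3]*4,w[0]*4:w[2]*4])
W=800; o=[cv2.resize(x,(int(x.shape[1]*295/x.shape[0]),295)) for x in o]
c=np.zeros((600,W,3),np.uint8)
for k,x in enumerate(o): c[k*300:k*300+295,:x.shape[1]]=x[:,:W]
cv2.imwrite("pics/fit.png",c)
E
```

```text
[np.float64(1001.0), np.float64(740.0)]
lane both [531.148  34.694  -1.671] 0.8738966544848897
lane scene [530.784  33.183  -1.67 ] 0.3213609919492272
lane top [530.891  34.499  -1.671] 0.5522946475887651
[np.float64(1847.0), np.float64(2009.0)]
tray both box [513.182 159.516  -1.803] 0.135 in lane [-122.4  -30.3] -0.132
tray both hump [513.98  158.83   -1.803] 0.13 in lane [-121.8  -29.4] -0.133
tray scene box [514.752 157.343  -1.824] 0.089 in lane [-120.4  -28.5] -0.153
tray scene hump [517.052 154.422  -1.816] 0.046 in lane [-117.7  -26. ] -0.145
tray top box [512.896 159.328  -1.81 ] 0.039 in lane [-122.2  -30.6] -0.14
tray top hump [512.896 159.328  -1.81 ] 0.039 in lane [-122.2  -30.6] -0.14
[array([ 64., 100.]), array([ 125., -107.])] stop [243.82937202 -11.51067435]
```

View pics/fit.png

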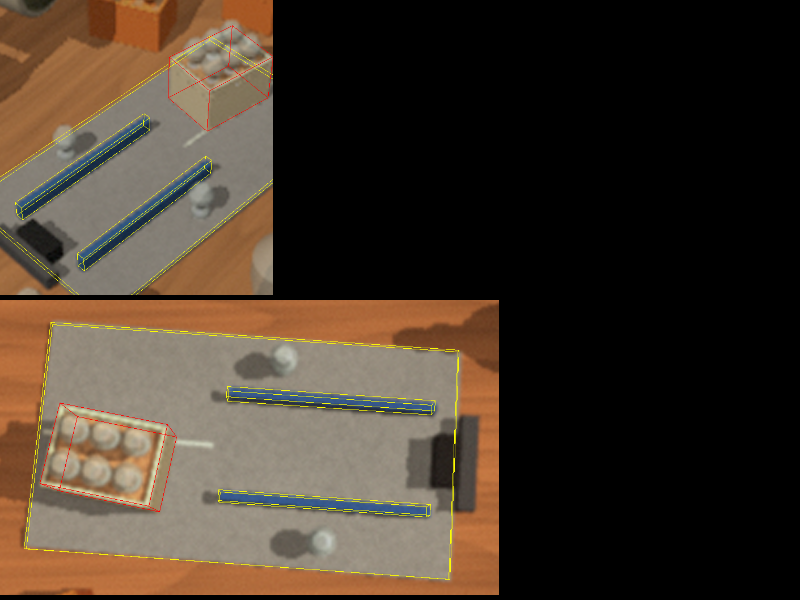

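The overlay matches: red on the cream tray at top px (177,200), yellow on both rails and the board. The tray sits at about lane (-121, -30) with yaw -0.14. The plan is a two-finger push from the robot's side to centre and square it, then a two-finger push from behind.

```bash
cat >> h.py <<'E'
from scipy.spatial.transform import Rotation as Ro
def toolR(a): # tool y at world angle a, z down
    y=np.array([np.cos(a),np.sin(a),0]); z=np.array([0,0,-1.]); return np.c_[np.cross(y,z),y,z]
def plan(lane,tg):
    s=sense(); w=s["ee_rot"]; R0=Ro.from_quat([w[1],w[2],w[3],w[0]]).as_matrix()
    for x,y,z,da in tg:  # da: tool y angle relative to lane x
        X=T(lane,[[x,y,z]])[0]; sh=R0.T@(X-s["eef_pos"])/400; rv=Ro.from_matrix(R0.T@toolR(lane[2]+da)).as_rotvec()/(np.pi/2)
        print("lane",(x,y,z,da),"world",X.round(),"row",sh.round(4),rv.round(4))
    return s
def state(lane):
    s=sense(); w=s["ee_rot"]; R0=Ro.from_quat([w[1],w[2],w[3],w[0]]).as_matrix()
    print("t",s["time_s"],"TCP lane",inv(lane,s["eef_pos"]).round(1),"z",round(s["eef_pos"][2],1),"ytool-lane",round(np.arctan2(R0[1,1],R0[0,1])-lane[2],4),"F",np.round(s["force"],1),"w",round(s["grip_width"],2))
E
python3 - <<'E'
from h import *
P=[capture("scene"),capture("top")]
def rm(p,near):
    hsv=cv2.cvtColor(p["img"],cv2.COLOR_RGB2HSV); m=cv2.inRange(hsv,(98,70,15),(130,255,255)); n,l,s,c=cv2.connectedComponentsWithStats(m)
    return sum((l==i)*1. for i in range(1,n) if s[i,4]>60 and min(np.hypot(*(c[i]-k)) for k in near)<30)
M=[rm(P[0],[(230,200),(259,222)]),rm(P[1],[(276,175),(273,220)])]
L=np.load("lane.npy")
for i in([0,1],[0],[1]):
    q,f=fit([P[k] for k in i],[M[k] for k in i],RAILS,L); print([M[k].sum() for k in i],q.round(3),f)
    if len(i)==2: lane=q
# board check
for k in(0,1):
    g=cv2.cvtColor(P[k]["img"],cv2.COLOR_RGB2HSV); 
    full=rend(P[k],L,[box(-220,270,-135,135,0,8)])
np.save("lane.npy",lane)
state(lane)
plan(lane,[(240,-200,260,0),(-121,-120,200,0),(-121,-120,80,0)])
for r,c in [(282,159),(106,133)]: print("top 286,160 tray in lane",inv(lane,ray(P[1],(c,r),60)).round())
E
```

```text
[np.float64(1094.0), np.float64(910.0)] [531.386  34.743  -1.672] 0.4932042241731456
[np.float64(1094.0)] [532.849  32.962  -1.674] 0.21553572068681218
[np.float64(910.0)] [531.722  33.404  -1.679] 0.26411980176686056
t 1.3 TCP lane [ 555.8 -286.6] z 250.3 ytool-lane 0.4717 F [ 0.2 -0.3 -0.1] w 1.0
lane (240, -200, 260, 0) world [ 308. -184.  260.] row [ 0.5517 -0.6049 -0.0243] [0.     0.     0.3003]
lane (-121, -120, 200, 0) world [424. 167. 200.] row [ 1.1399 -1.3179  0.1257] [0.     0.     0.3003]
lane (-121, -120, 80, 0) world [424. 167.  80.] row [ 1.1399 -1.3179  0.4257] [0.     0.     0.3003]
top 286,160 tray in lane [-146. -236.]
top 286,160 tray in lane [-264.  207.]
```

Emit:
jog_arm(series="0.55 -0.6 -0.05 0 0 0.3 0.65;0.55 -0.6 -0.05 0 0 0.3 0.65;0.55 -0.6 -0.05 0 0 0.3 0.65;0.55 -0.6 -0.05 0 0 0.3 0.65;0.55 -0.6 -0.05 0 0 0.3 0.65;0.55 -0.6 -0.05 0 0 0.3 0.65;0.55 -0.6 -0.05 0 0 0.3 0.65;0.55 -0.6 -0.05 0 0 0.3 0.65")

```text
time_s: 2.3
eef_pos: [308.1, -187.0, 270.1]
ee_rot: [-0.0, 0.999, -0.051, -0.0]
force: [0.5, -0.3, 0.6]
grip_width: 0.823
grip_force: 0.0
```

Run:
```python
from h import *
lane=np.array([531.7,34,-1.675]); np.save("lane.npy",lane)
state(lane); plan(lane,[(-121,-112,200,0),(-121,-112,80,0)])
```

```text
t 2.3 TCP lane [ 243.1 -199.4] z 270.1 ytool-lane 0.0024 F [ 0.5 -0.3  0.6] w 0.82
lane (-121, -112, 200, 0) world [433. 166. 200.] row [ 0.2208 -0.9096  0.1753] [-0.      0.0002  0.0016]
lane (-121, -112, 80, 0) world [433. 166.  80.] row [ 0.221  -0.9096  0.4753] [-0.      0.0002  0.0016]
```

Emit:
jog_arm(series="0.22 -0.91 0.15 0 0 0 0.65;0.22 -0.91 0.15 0 0 0 0.65;0.22 -0.91 0.15 0 0 0 0.65;0.22 -0.91 0.15 0 0 0 0.65;0.22 -0.91 0.15 0 0 0 0.65;0.22 -0.91 0.15 0 0 0 0.65;0.22 -0.91 0.15 0 0 0 0.65;0.22 -0.91 0.25 0 0 0 0.65;0.22 -0.91 0.35 0 0 0 0.65;0.22 -0.91 0.42 0 0 0 0.65;0.22 -0.91 0.42 0 0 0 0.65")

```text
time_s: 3.68
eef_pos: [432.0, 165.8, 101.0]
ee_rot: [0.0, 0.999, -0.051, -0.002]
force: [0.2, 0.0, 0.8]
grip_width: 0.825
grip_force: 0.0
```

Run:
```python
from h import *
lane=np.load("lane.npy")
state(lane); plan(lane,[(-121,-112,80,0),(-121,-94,80,0),(-121,-56,80,0)])
o=[cv2.resize(capture(n)["img"][r:r+150,c:c+200,::-1],(800,600),interpolation=cv2.INTER_CUBIC) for n,r,c in(("scene",60,200),("top",120,90))]
cv2.imwrite("pics/pre.png",cv2.resize(np.vstack(o),(400,600)))
```

```text
t 3.675 TCP lane [-120.7 -112.9] z 101.0 ytool-lane 0.0014 F [0.2 0.  0.8] w 0.83
lane (-121, -112, 80, 0) world [433. 166.  80.] row [ 0.0024 -0.0009  0.0525] [0.0007 0.0024 0.0009]
lane (-121, -94, 80, 0) world [451. 164.  80.] row [ 0.0474 -0.0008  0.0523] [0.0007 0.0024 0.0009]
lane (-121, -56, 80, 0) world [489. 160.  80.] row [ 0.1424 -0.0007  0.052 ] [0.0007 0.0024 0.0009]
```

View pics/pre.png

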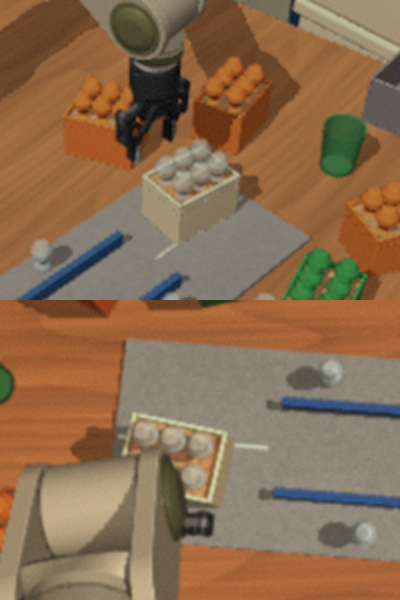

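The picture shows the two fingers on the tray's near side, clear of the orange trays. Now I'll lower and push slowly.

Emit:
jog_arm(series="0 0 0.052 0 0.002 0 0.65;0 0 0.052 0 0.002 0 0.65;0.02 0 0.052 0 0.002 0 0.65;0.035 0 0.052 0 0.002 0 0.65;0.045 0 0.052 0 0.002 0 0.65;0.053 0 0.052 0 0.002 0 0.65;0.061 0 0.052 0 0.002 0 0.65;0.069 0 0.052 0 0.002 0 0.65;0.077 0 0.052 0 0.002 0 0.65;0.085 0 0.052 0 0.002 0 0.65;0.093 0 0.052 0 0.002 0 0.65;0.1 0 0.052 0 0.002 0 0.65;0.107 0 0.052 0 0.002 0 0.65;0.114 0 0.052 0 0.002 0 0.65;0.12 0 0.052 0 0.002 0 0.65;0.12 0 0.052 0 0.002 0 0.65")

```text
time_s: 5.78
eef_pos: [480.5, 162.6, 81.6]
ee_rot: [0.0, 0.999, -0.05, 0.002]
force: [0.3, 0.3, -0.8]
grip_width: 0.825
grip_force: 0.2
```

```bash
cat >> h.py <<'E'
def tray(lane,g,views=("scene","top"),zz=88):
    P=[capture(v) for v in views]; out=[]
    c=T(lane,[[*g,60]]); ms=[]
    for p in P:
        m=traymask(p,proj(p,c)[0]); ms.append(m)
        if m is None: print("no tray"); continue
        B=TRAY+[box(-48,48,-34,34,88,118)] if p is P[0] and views[0]=="scene" else TRAY
        q,f=fit([p],[m],B,[*c[0,:2],lane[2]]); print("tray in lane",inv(lane,q).round(1),round(q[2]-lane[2],3),"cost",round(f,3)); out.append(q)
    return P,out
def outline(P,lane,qs,name):
    o=[]
    for p,q in zip(P,qs):
        im=cv2.resize(p["img"][:,:,::-1],None,fx=4,fy=4,interpolation=cv2.INTER_CUBIC)
        for a,Bs,col in((lane,RAILS,(0,255,255)),(q,TRAY,(0,0,255))):
            for B in Bs:
                u=np.int32(proj(p,T(a,B))*4+1.5)
                for i in range(8):
                    for j in range(i):
                        if bin(i^j).count("1")==1: cv2.line(im,u[i].tolist(),u[j].tolist(),col,1)
        c=np.int32(proj(p,T(q,[[0,0,60]]))[0]*4); x=max(c[0]-300,0); y=max(c[1]-200,0)
        v=np.zeros((400,600,3),np.uint8); k=im[y:y+400,x:x+600]; v[:k.shape[0],:k.shape[1]]=k; o.append(cv2.resize(v,(450,300)))
    cv2.imwrite("pics/"+name,np.vstack(o))
E
python3 - <<'E'
from h import *
lane=np.load("lane.npy")
state(lane); tray(lane,(-121,-20),("scene",)); plan(lane,[(-121,-56,80,0)])
E
```

```text
t 5.775 TCP lane [-122.6  -64.3] z 81.6 ytool-lane 0.0038 F [ 0.3  0.3 -0.8] w 0.83
tray in lane [-126.6   -7.6] 0.076 cost 0.076
lane (-121, -56, 80, 0) world [489. 160.  80.] row [0.0208 0.0041 0.0042] [-0.0001 -0.0026  0.0024]
```

Emit:
jog_arm(series="0.008 0 0.004 0 -0.002 0 0.65;0.014 0 0.004 0 -0.002 0 0.65;0.019 0 0.004 0 -0.002 0 0.65;0.019 0 0.004 0 -0.002 0 0.65;0 0 0.004 0 -0.002 0 0.65;-0.03 0 0 0 -0.002 0 0.65;-0.08 0 -0.1 0 -0.002 0 0.65;-0.1 0 -0.25 0 -0.002 0 0.65;-0.15 0 -0.4 0 -0.002 0 0.65;-0.15 0 -0.4 0 -0.002 0 0.65;-0.15 0 -0.4 0 -0.002 0 0.65")

```text
time_s: 7.25
eef_pos: [419.3, 168.7, 240.7]
ee_rot: [0.0, 0.999, -0.05, -0.0]
force: [-0.1, 0.3, -0.6]
grip_width: 0.828
grip_force: 0.0
```

Run:
```python
from h import *
lane=np.load("lane.npy")
state(lane); P,o=tray(lane,(-121,-3)); outline(P,lane,o,"side.png"); plan(lane,[(-250,-120,240,np.pi/2),(-250,-5,240,np.pi/2),(-235,-2,80,np.pi/2)])
```

```text
t 7.25 TCP lane [-122.3 -125.8] z 240.7 ytool-lane 0.004 F [-0.1  0.3 -0.6] w 0.83
tray in lane [-124.3    0.9] 0.025 cost 0.048
tray in lane [-129.    -2.1] -0.003 cost 0.077
lane (-250, -120, 240, 1.5707963267948966) world [438. 295. 240.] row [ 0.0147 -0.3195  0.    ] [-9.000e-04  1.500e-03 -9.977e-01]
lane (-250, -5, 240, 1.5707963267948966) world [553. 283. 240.] row [ 0.3022 -0.3185 -0.0007] [-9.000e-04  1.500e-03 -9.977e-01]
lane (-235, -2, 80, 1.5707963267948966) world [554. 268.  80.] row [ 0.3105 -0.2812  0.3993] [-9.000e-04  1.500e-03 -9.977e-01]
```

View pics/side.png

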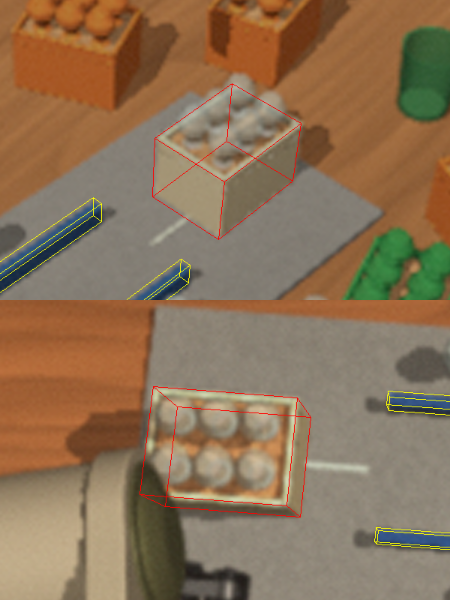

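The overlay fits: the tray is nearly centred, at lane (-125, ~-1) with yaw ~0.01. The arm hides part of it in the top view. Now I'll swing behind it.

Emit:
jog_arm(series="0.01 -0.15 0 0 0 -0.2 0.25;0.01 -0.3 0 0 0 -0.4 0.25;0.1 -0.32 0 0 0 -0.6 0.25;0.2 -0.32 0 0 0 -0.8 0.25;0.3 -0.31 0 0 0 -0.998 0.25;0.3 -0.31 0 0 0 -0.998 0.25;0.3 -0.31 0 0 0 -0.998 0.25;0.3 -0.31 0 0 0 -0.998 0.25;0.3 -0.31 0 0 0 -0.998 0.25;0.3 -0.31 0 0 0 -0.998 0.25;0.3 -0.31 0 0 0 -0.998 0.25;0.3 -0.31 0 0 0 -0.998 0.25")

```text
time_s: 8.95
eef_pos: [551.8, 280.0, 241.1]
ee_rot: [-0.0, 0.743, 0.669, -0.0]
force: [0.1, -0.4, 0.4]
grip_width: 0.622
grip_force: 0.0
```

Run:
```python
from h import *
lane=np.load("lane.npy")
state(lane); P,o=tray(lane,(-125,-1)); outline(P,lane,o,"rear.png"); plan(lane,[(-240,0,78,np.pi/2)])
t=capture("top")
print("tumbler",[inv(lane,ray(t,d["point"][::-1],0)).round() for d in mark_of("tumbler",t)[:1]])
```

```text
t 8.95 TCP lane [-246.8   -5.6] z 241.1 ytool-lane 1.5706 F [ 0.1 -0.4  0.4] w 0.62
tray in lane [-124.4    0.8] 0.063 cost 0.069
tray in lane [-128.9   -1.5] 0.011 cost 0.031
lane (-240, 0, 78, 1.5707963267948966) world [557. 273.  78.] row [-0.017   0.0141  0.4083] [ 0.     -0.      0.0002]
tumbler []
```

View pics/rear.png

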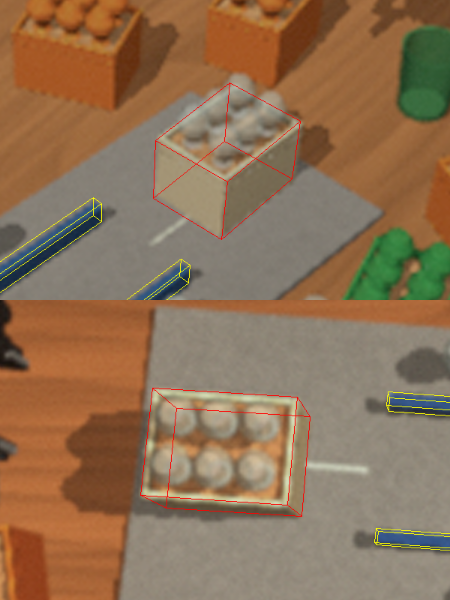

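Emit:
jog_arm(series="0 0.013 0.15 0 0 0 0.25;0 0.013 0.28 0 0 0 0.25;0 0.013 0.38 0 0 0 0.25;0 0.013 0.408 0 0 0 0.25;-0.03 0.013 0.408 0 0 0 0.25;-0.06 0.013 0.408 0 0 0 0.25;-0.09 0.013 0.408 0 0 0 0.25;-0.1 0.013 0.408 0 0 0 0.25;-0.11 0.013 0.408 0 0 0 0.25;-0.12 0.013 0.408 0 0 0 0.25;-0.13 0.013 0.408 0 0 0 0.25;-0.14 0.013 0.408 0 0 0 0.25;-0.15 0.013 0.408 0 0 0 0.25;-0.16 0.013 0.408 0 0 0 0.25;-0.17 0.013 0.408 0 0 0 0.25;-0.18 0.013 0.408 0 0 0 0.25;-0.19 0.013 0.408 0 0 0 0.25;-0.19 0.013 0.408 0 0 0 0.25")

```text
time_s: 11.5
eef_pos: [548.9, 203.3, 77.9]
ee_rot: [0.0, 0.743, 0.669, -0.001]
force: [-0.3, -0.3, -0.6]
grip_width: 0.624
grip_force: 0.0
```

Run:
```python
from h import *
lane=np.load("lane.npy")
state(lane); P,o=tray(lane,(-99,-1)); outline(P,lane,o,"push1.png"); plan(lane,[(-80,0,78,np.pi/2)])
```

```text
t 11.5 TCP lane [-170.1   -0.5] z 77.9 ytool-lane 1.5712 F [-0.3 -0.3 -0.6] w 0.62
tray in lane [-96.7   1.3] 0.036 cost 0.067
tray in lane [-96.9  -1.9] -0.016 cost 0.075
lane (-80, 0, 78, 1.5707963267948966) world [540. 114.  78.] row [-2.264e-01  1.100e-03 -2.000e-04] [-0.0003  0.0003  0.0004]
```

View pics/push1.png

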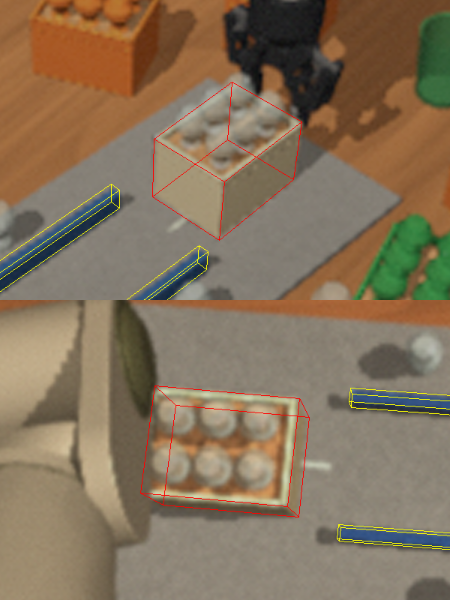

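Emit:
jog_arm(series="-0.01 0.001 0 0 0 0 0.25;-0.02 0.001 0 0 0 0 0.25;-0.03 0.001 0 0 0 0 0.25;-0.04 0.001 0 0 0 0 0.25;-0.05 0.001 0 0 0 0 0.25;-0.06 0.001 0 0 0 0 0.25;-0.07 0.001 0 0 0 0 0.25;-0.08 0.001 0 0 0 0 0.25;-0.09 0.001 0 0 0 0 0.25;-0.1 0.001 0 0 0 0 0.25;-0.11 0.001 0 0 0 0 0.25;-0.11 0.001 0 0 0 0 0.25")

```text
time_s: 13.2
eef_pos: [545.0, 159.7, 78.2]
ee_rot: [0.0, 0.743, 0.669, -0.0]
force: [0.0, 0.4, 1.1]
grip_width: 0.628
grip_force: 0.0
```

Run:
```python
from h import *
lane=np.load("lane.npy")
state(lane); P,o=tray(lane,(-53,0)); outline(P,lane,o,"push2.png"); plan(lane,[(0,0,78,np.pi/2)])
```

```text
t 13.2 TCP lane [-126.4    0.2] z 78.2 ytool-lane 1.5711 F [0.  0.4 1.1] w 0.63
tray in lane [-50.8   0.6] 0.031 cost 0.042
tray in lane [-47.   -2.4] 0.012 cost 0.159
lane (0, 0, 78, 1.5707963267948966) world [532.  34.  78.] row [-0.3169 -0.0005  0.0005] [0.0001 0.0001 0.0005]
```

View pics/push2.png

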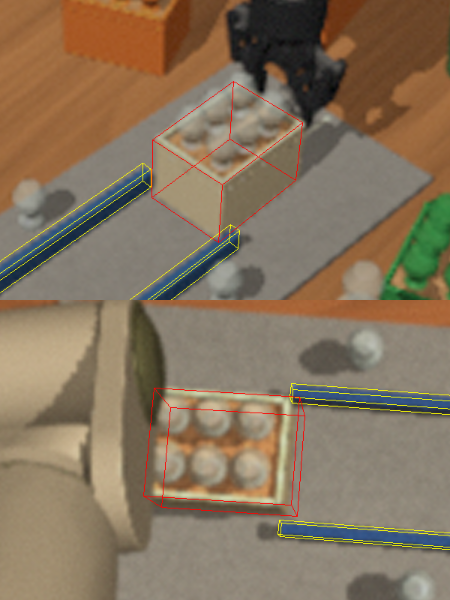

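The tray is at the mouth, centred within about 2 mm and square, so I'll continue down the lane.

Emit:
jog_arm(series="-0.01 0 0 0 0 0 0.25;-0.025 0 0 0 0 0 0.25;-0.04 0 0 0 0 0 0.25;-0.055 0 0 0 0 0 0.25;-0.07 0 0 0 0 0 0.25;-0.085 0 0 0 0 0 0.25;-0.1 0 0 0 0 0 0.25;-0.115 0 0 0 0 0 0.25;-0.13 0 0 0 0 0 0.25;-0.145 0 0 0 0 0 0.25;-0.16 0 0 0 0 0 0.25;-0.175 0 0 0 0 0 0.25;-0.19 0 0 0 0 0 0.25;-0.205 0 0 0 0 0 0.25;-0.22 0 0 0 0 0 0.25;-0.235 0 0 0 0 0 0.25;-0.25 0 0 0 0 0 0.25;-0.26 0 0 0 0 0 0.25;-0.27 0 0 0 0 0 0.25;-0.27 0 0 0 0 0 0.25")

```text
time_s: 15.9
eef_pos: [533.6, 52.2, 77.9]
ee_rot: [0.0, 0.743, 0.67, -0.0]
force: [-0.1, -0.3, -0.5]
grip_width: 0.623
grip_force: 0.0
```

Run:
```python
from h import *
lane=np.load("lane.npy")
state(lane); P,o=tray(lane,(54,0)); outline(P,lane,o,"push3.png"); plan(lane,[(100,0,78,np.pi/2)])
```

```text
t 15.9 TCP lane [-18.2  -0. ] z 77.9 ytool-lane 1.5713 F [-0.1 -0.3 -0.5] w 0.62
tray in lane [55.7  0.9] 0.017 cost 0.057
tray in lane [54.5 -1.6] 0.004 cost 0.497
lane (100, 0, 78, 1.5707963267948966) world [521. -65.  78.] row [-2.966e-01 -2.000e-04 -0.000e+00] [-0.0003  0.0002  0.0005]
```

View pics/push3.png

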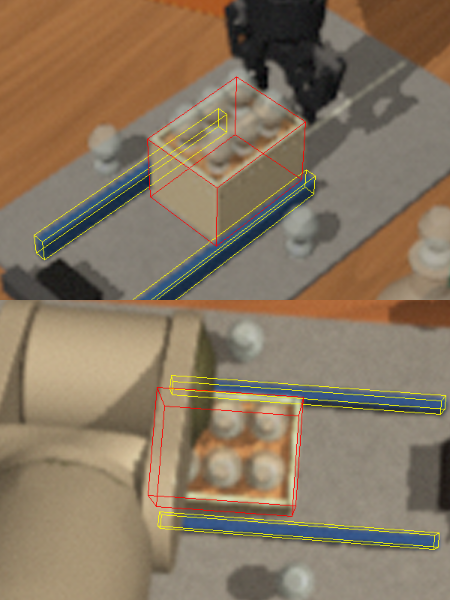

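Emit:
jog_arm(series="-0.01 0 0 0 0 0 0.25;-0.025 0 0 0 0 0 0.25;-0.04 0 0 0 0 0 0.25;-0.055 0 0 0 0 0 0.25;-0.07 0 0 0 0 0 0.25;-0.085 0 0 0 0 0 0.25;-0.1 0 0 0 0 0 0.25;-0.115 0 0 0 0 0 0.25;-0.13 0 0 0 0 0 0.25;-0.145 0 0 0 0 0 0.25;-0.16 0 0 0 0 0 0.25;-0.175 0 0 0 0 0 0.25;-0.19 0 0 0 0 0 0.25;-0.205 0 0 0 0 0 0.25;-0.22 0 0 0 0 0 0.25;-0.235 0 0 0 0 0 0.25;-0.25 0 0 0 0 0 0.25;-0.265 0 0 0 0 0 0.25;-0.275 0 0 0 0 0 0.25;-0.28 0 0 0 0 0 0.25")

```text
time_s: 18.6
eef_pos: [522.2, -59.0, 78.1]
ee_rot: [0.0, 0.743, 0.669, 0.0]
force: [0.5, 1.3, -0.5]
grip_width: 0.624
grip_force: 0.9
```

Run:
```python
from h import *
lane=np.load("lane.npy")
state(lane); P,o=tray(lane,(165,0)); outline(P,lane,o,"push4.png"); plan(lane,[(108,0,78,np.pi/2)])
```

```text
t 18.6 TCP lane [93.5  0.2] z 78.1 ytool-lane 1.5712 F [ 0.5  1.3 -0.5] w 0.62
tray in lane [165.6   0.2] 0.104 cost 0.134
tray in lane [164.8  -1.4] -0.005 cost 1.63
lane (108, 0, 78, 1.5707963267948966) world [520. -73.  78.] row [-0.0366 -0.0007  0.0006] [0.0002 0.0002 0.0005]
```

View pics/push4.png

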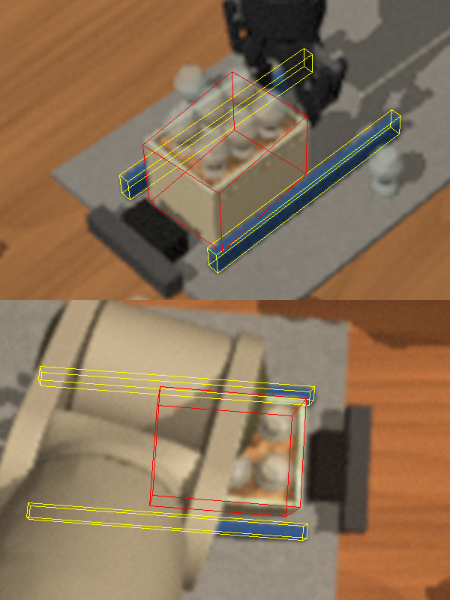

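Nearly there, so I'll creep at about 1 mm per row and watch the force.

Emit:
jog_arm(series="-0.003 0 0 0 0 0 0.25;-0.006 0 0 0 0 0 0.25;-0.009 0 0 0 0 0 0.25;-0.012 0 0 0 0 0 0.25;-0.015 0 0 0 0 0 0.25;-0.018 0 0 0 0 0 0.25;-0.02 0 0 0 0 0 0.25")

```text
time_s: 19.68
eef_pos: [521.4, -66.8, 78.1]
ee_rot: [0.0, 0.743, 0.67, 0.0]
force: [0.3, 3.1, 3.1]
grip_width: 0.623
grip_force: 1.9
```

Emit:
jog_arm(series="-0.002 0 0 0 0 0 0.25;-0.004 0 0 0 0 0 0.25;-0.006 0 0 0 0 0 0.25")

```text
time_s: 20.05
eef_pos: [521.1, -69.1, 78.1]
ee_rot: [-0.0, 0.743, 0.67, -0.0]
force: [0.9, 3.3, 2.3]
grip_width: 0.625
grip_force: 1.9
```

Run:
```python
from h import *
lane=np.load("lane.npy")
state(lane); tray(lane,(176,0))
```

```text
t 20.05 TCP lane [103.7   0.2] z 78.1 ytool-lane 1.5714 F [0.9 3.3 2.3] w 0.63
tray in lane [176.4  -1.1] 0.042 cost 0.08
tray in lane [175.4  -2.8] 0.024 cost 1.701
```

Sliding friction reads about 3 N, and 3–5 mm remain.

Emit:
jog_arm(series="-0.002 0 0 0 0 0 0.25;-0.004 0 0 0 0 0 0.25;-0.006 0 0 0 0 0 0.25")

```text
time_s: 20.62
eef_pos: [520.8, -71.6, 78.0]
ee_rot: [-0.0, 0.743, 0.67, -0.0]
force: [0.3, 2.6, 1.4]
grip_width: 0.626
grip_force: 1.5
```

Emit:
jog_arm(series="-0.0015 0 0 0 0 0 0.25;-0.003 0 0 0 0 0 0.25")

```text
time_s: 20.88
eef_pos: [520.7, -72.7, 78.0]
ee_rot: [-0.0, 0.743, 0.67, -0.0]
force: [0.0, 3.3, 1.0]
grip_width: 0.623
grip_force: 1.4
```

Emit:
jog_arm(series="-0.0015 0 0 0 0 0 0.25;-0.003 0 0 0 0 0 0.25")

```text
time_s: 21.12
eef_pos: [520.6, -73.9, 78.1]
ee_rot: [-0.0, 0.743, 0.67, -0.0]
force: [-0.4, 1.6, 0.8]
grip_width: 0.628
grip_force: 1.2
```

Emit:
jog_arm(series="-0.0015 0 0 0 0 0 0.25;-0.0025 0 0 0 0 0 0.25")

```text
time_s: 21.38
eef_pos: [520.5, -74.9, 78.1]
ee_rot: [-0.0, 0.743, 0.67, -0.0]
force: [-0.2, 2.3, 0.4]
grip_width: 0.626
grip_force: 1.1
```

Emit:
jog_arm(series="-0.0015 0 0 0 0 0 0.25;-0.0025 0 0 0 0 0 0.25")

```text
time_s: 21.62
eef_pos: [520.5, -75.2, 78.2]
ee_rot: [-0.0, 0.743, 0.669, 0.001]
force: [2.2, 7.9, 1.9]
grip_width: 0.628
grip_force: 4.5
```

Emit:
jog_arm(series="-0.0015 0 0 0 0 0 0.25;-0.0025 0 0 0 0 0 0.25")

```text
time_s: 21.88
eef_pos: [520.6, -75.3, 78.4]
ee_rot: [-0.001, 0.743, 0.669, 0.001]
force: [2.7, 14.3, 3.5]
grip_width: 0.626
grip_force: 7.4
```

Run:
```python
from h import *
lane=np.load("lane.npy")
state(lane); P,o=tray(lane,(182,0)); outline(P,lane,o,"push5.png")
```

```text
t 21.875 TCP lane [109.9   0.3] z 78.4 ytool-lane 1.5708 F [ 2.7 14.3  3.5] w 0.63
tray in lane [181.5  -0.8] -0.007 cost 0.115
no tray
```

View pics/push5.png

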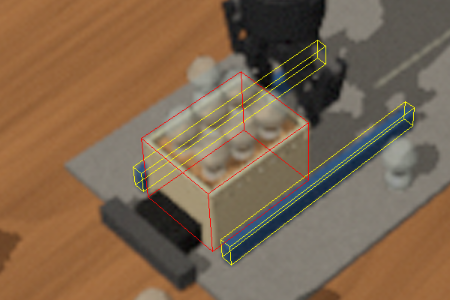

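The force rise from 2.3 to 14 N shows gentle contact with the stop, and the picture agrees. I'll back straight off and then rise.

Emit:
jog_arm(series="0.005 0 0 0 0 0 0.25;0.015 0 0 0 0 0 0.25;0.04 0 0 0 0 0 0.25;0.1 0 0 0 0 0 0.25;0.13 0 -0.1 0 0 0 0.25;0.18 0 -0.25 0 0 0 0.25;0.3 0 -0.4 0 0 0 0.25;0.45 0 -0.45 0 0 0 0.25;0.6 0 -0.45 0 0 0 0.25;0.75 0 -0.45 0 0 0 0.25;0.75 0 -0.45 0 0 0 0.25;0.75 0 -0.45 0 0 0 0.25")

```text
time_s: 23.58
eef_pos: [551.1, 221.7, 257.8]
ee_rot: [0.0, 0.742, 0.67, -0.0]
force: [0.0, -0.9, -0.3]
grip_width: 0.626
grip_force: 0.0
```

Run:
```python
from h import *
lane=np.load("lane.npy")
state(lane); P,o=tray(lane,(180,0)); outline(P,lane,o,"final.png")
```

```text
t 23.575 TCP lane [-188.7   -0.3] z 257.8 ytool-lane 1.5723 F [ 0.  -0.9 -0.3] w 0.63
tray in lane [1.812e+02 1.000e-01] -0.012 cost 0.159
tray in lane [180.   -1.8] -0.008 cost 0.026
```

View pics/final.png

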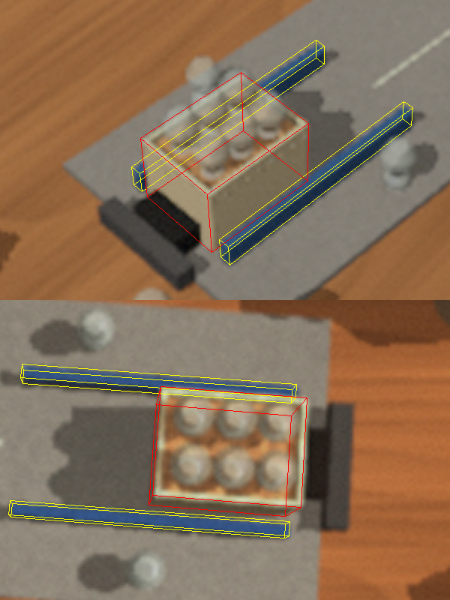

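The tray stands at lane (180, ~-1) with yaw ~-0.01: square, against the stop, and clear of the rails. I'll hand it in.

```bash
python3 -c "
from rig import finish_job
print(finish_job())"
```

```text
the job is handed in; nothing more can be done
None
```

The cream tray is up against the black rubber stop, square to within about 0.01 rad and 1–2 mm off the lane's centre line, with no rail contact seen; the job was handed in at about 24 s, and no verdict was returned.

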